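Pack the soap carrier for the market

TASK

Pack every loose bar of soap that lies on the table (not those in the display boxes) into the wooden soap carrier for the market: lift off its green cover plate, lay it aside and free the clamp, lay the bars flat and end to end in the trough, then slide the stop up so that the row sits snugly between end wall and stop with no gaps, and turn the clamp knob to lock it. Finally seat the cover plate back on both pins, flat on the end blocks, and leave the other things on the table where they are.

Things in the scene. Friction and masses are not known exactly. Their poses are not given: they have to be found in the camera images.
- carrier: Soap carrier, a narrow plywood tray 340 mm long (its x), 70 mm wide, fixed to the table. Origin: centre of the underside, on the table; z up; its +x end lies to the robot's left. Trough along x in the middle; end blocks (20 mm long, 70 mm wide, tops 40 mm above the table) close both ends, inner faces at x = +/-150 mm. An aluminium clamp track runs along its +y side (the robot's), axis at y = +72 mm.
- trough (a point): Middle of the trough floor (carrier x = y = 0, 10 mm above the table); axes as the carrier's. The trough is 50 mm wide between two low rails, 6 mm thick, whose tops are 10 mm above the floor. Above the rails the sides are open, so fingers can reach down beside a bar to the rails' tops.
- end_wall (a point): Foot of the fixed left end wall of the trough (carrier x = +150 mm, y = 0, on the trough floor, 10 mm above the table); axes as the carrier's.
- cover_seat (a point): Centre of the cover's seat: carrier x = y = 0, 40 mm above the table, level with the tops of the end blocks; axes as the carrier's.
- pin_left (a point): Foot of the left steel locating pin, on the end block's top (carrier x = +160 mm, y = 0, 40 mm above the table). Pin 8 mm in diameter, 14 mm high, its top 5 mm tapered.
- pin_right (a point): Foot of the right locating pin, alike (carrier x = -160 mm, y = 0).
- stop (a joint): Sliding stop of the trough, m: the clear length of trough between its face and the end wall (0 to 0.283, grows as the stop is drawn along the carrier's -x, to the right). When free it slides with about 2 N and stays where it is left; slide it by holding the clamp knob or by pushing its block. Locked, it holds against 13 N (knob at 1.2) to 35 N (at 1.4).
- stop_face (a point): Foot of the stop's face that looks to the end wall, on the trough's axis, 10 mm above the table; axes as the carrier's. The stop is an aluminium plate 12 mm thick, top 37 mm above the table, with an arm over the +y rail to a block (40 x 28 mm, top 35 mm above the table) on the clamp track.
- clamp_knob (a joint): Clamp knob, rad, 0 to 1.6, about a vertical axis; grows clockwise seen from above, which locks. At 0 its grip bar lies along the track (carrier x): free. At 1.57 it lies across the track: locked. It bites from about 0.8, is locked above 1.2, free below 0.5. Stays where it is left; takes about 0.08 N m free, 0.12 N m at 1.4.
- knob_grip (a point): Middle of the clamp knob's black grip bar (46 mm long, 11 mm thick, 17 mm high), on the knob's axis, 62.5 mm above the table; on top of the stop's block, 72 mm to the carrier's +y side of the trough and 12 mm behind the stop's face; it travels with the stop. Its x axis lies along the bar.
- cover: Green cover plate 344 x 64 x 6 mm, 0.3 kg, long along its x. Origin: centre of the underside, z up. Two 11 mm holes at x = +/-160 mm, y = 0 fit the carrier's pins; it fits either way round. Handle: a wooden bar across the plate (along its y) above the middle, 60 mm long, 13 mm thick, from 29 to 43 mm above the underside, on two feet at y = +/-22 mm. Seated on the carrier at the start.
- soap_coral: Coral bar of soap, 47 x 79 x 26 mm (long along its y), 0.1 kg, lying flat. Origin: centre of the underside. May be absent.
- soap_pink: Pink bar of soap, 47 x 79 x 26 mm (long along its y), 0.1 kg, lying flat. Origin: centre of the underside. May be absent.
- soap_rose: Pink bar of soap, 47 x 78 x 26 mm (long along its y), 0.1 kg, lying flat. Origin: centre of the underside. May be absent.
- box_lids (a point): Middle of the top edge of the raised lids of five fixed soap display boxes, an obstacle 171 mm high: the row of lids stands at world x = 0.49 to 0.52 m, y = -0.11 to +0.40 m; the boxes in front of it are 75 mm high. The table behind the lids (x = 0.53 to 0.70 m) is free, with room for the cover; a fixed bench (top 150 mm high) begins at x = 0.73 m.
- ribbon_stand: Stand with two ribbon spools, 68 x 130 x 86 mm, at the left end of the table: leave alone. Origin: centre of the underside.
- tealight_a: Tealight, 38 mm across, 20 mm high, by the table's far edge, left of the carrier: leave alone. Origin: centre of the underside.
- tealight_b: Tealight, 38 mm across, 20 mm high, at the left by the ribbon stand: leave alone. Origin: centre of the underside.

How it is judged:
By the outcome, as a careful person would: the job done as asked, in the order asked, and still so for the second after the job is handed in, with the robot touching nothing.
Of soap_coral, soap_pink, soap_rose only 2 to 3 are there at a start; the rules pass over those that are not, and their reading is None.
At some moment in a run one of soap_coral, soap_pink, soap_rose may be knocked a few centimetres aside while the robot is not near it.
Once in a run the grip may slacken for a moment while it holds something.
It also fails if it takes over 208 s, if anything falls off the work surface, if the arm or the gripper's body presses on something with over 40 N, if the wrist force passes 120 N, or if a joint passes its speed limit or range.

ROBOT

A 6-joint arm with a two-finger parallel gripper is mounted at the origin on a cart in front of the work surface, level with it; the furniture and walls round the work are solid. World frame = base frame: x ahead of the robot, y to its left, z up, the work surface at z = 0. Lengths are in m, angles in degrees, forces in N, time in s.
With the tool pointing down it reaches from about 0.375 to 0.975 m from the base axis. Payload 3.8 kg.
Tool frame: the origin (TCP) lies midway between the tips of the shut fingers; the grasp point (between the pads) lies 19 mm behind it; z points along the fingers, x is the direction in which the jaws open and shut, and the axes are right-handed (so a half turn about z gives the same grasp; the last joint's range is limited). The gripper opens to 85 mm and grips with 20 to 120 N. Pads are 22 mm wide; open, the fingers measure 114 mm over their backs; the gripper's body (76 mm by 85 mm) begins 54 mm behind the grasp point. The pads swing forward as they close: fully open they stand 13 mm farther back than shut.
Start: joints at [73.745, 15.12, 91.902, -0, 72.978, -2.114], TCP at [0.165, 0.655, 0.231] pointing down, gripper open.
Joint ranges: [-150.88, 150.88], [-54.13, 125.18], [17.81, 147.31], [-75.09, 255.09], [0, 152.58], [-146.25, 146.25]. Speed limits (degrees/s): [147.25, 147.25, 180, 180, 180, 180].

INTERFACE

Orientations are given as a 3x3 rotation matrix whose columns are the frame's x, y, z axes.
In Python, from bench import bot, eyes, ticket gives the robot as it stands. Calls block until the motion is done:
- bot.goto(position, orientation): joint-space move of the TCP to a pose.
- bot.move_linear(position, rotation=None, feed=0.15, guard=None): straight line of the TCP; rotation=None keeps the orientation; feed is the mean speed in m/s. With guard (N) it stops when the force on the tool has changed by that much, and returns True; else False.
- bot.move_j(angles): joint-space move.
- bot.gripper_open() and bot.close(grip_force=None): open the fingers fully, or close them until they stop; grip_force is the grip in N (None keeps the last).
- bot.dwell(seconds).
- bot.solve_ik(position, orientation): joint angles nearest the present ones, or None.
- bot.observe(): the state.
- eyes.snapshot(name): name is "side" or "top" or "wrist"; returns a dict with "frame" (400x640x3 uint8, red, green, blue), "intrinsics" (3x3 intrinsics, pixels), "eye" and "orientation" of the camera in the world; the wrist camera has in their place "tool_from_camera" (4x4, takes a point from camera to tool coordinates, whose origin is the TCP and whose axes are the tool frame's). Camera axes: x right, y down, z forward; pixel columns grow to the right and rows downward; lengths in m; the calibration is good to about 2 mm. A picture is of the moment at which its call begins: read the wrist's pose just before it. There is no depth.
A pose or a line that the arm cannot do raises bot.PlanningError and nothing moves.
- ticket.hand_in(): hands the job in, once; it reports no verdict.
The state is a dict: "clock": time; "joints": joint angles; "qd": joint speeds; "effort": joint torques, N m; "tcp_pos": TCP position; "tool_rot": TCP orientation; "contact_force": force on the tool from outside, world axes, zero at the start; "moment": the same for the moment, N m; "finger_gap": finger opening in m.
Only numpy, scipy, OpenCV 4.12 (cv2) and the standard library are available. Lean on these libraries where they do the work, as an engineer would, in place of code of your own. Each camera call takes 0.05 s, during which the arm holds its last target. There are 200 camera calls.

## Working session

There is one attempt and no reset: what is moved stays moved. The work goes in short steps, each a Python script; the robot and the scene stay as the last script left them, time stands still between calls to the robot, and variables do not carry over. Pictures are saved under pics/ and viewed, about 12 in all and at most 16, crops included, and the job is handed in when it is done.

```bash
ls; mkdir -p pics; python3 - <<'E'
from bench import bot, eyes
import cv2, numpy as np
np.set_printoptions(precision=4,suppress=True)
o=bot.observe(); print({k:o[k] for k in("clock","joints","tcp_pos","tool_rot","finger_gap")})
for n in("top","side"):
    s=eyes.snapshot(n); cv2.imwrite(f"pics/{n}0.png",s["frame"][:,:,::-1]); print(n,s["intrinsics"],s["eye"],s["orientation"])
s=eyes.snapshot("wrist"); print(s["intrinsics"],s["tool_from_camera"])
E
```

```text
pics
{'clock': 0.0, 'joints': array([73.744 , 15.1706, 91.9821, -0.0009, 72.9761, -2.1139]), 'tcp_pos': array([0.1647, 0.6538, 0.2299]), 'tool_rot': array([[ 0.2443,  0.9697, -0.0006],
       [ 0.9697, -0.2443, -0.0022],
       [-0.0022, -0.0001, -1.    ]]), 'finger_gap': 0.08541026901874861}
top [[370.2964   0.     319.2479]
 [  0.     370.2964 199.6413]
 [  0.       0.       1.    ]] [ 0.393  -0.0358  1.2374] [[ 0.022  -0.9918  0.1261]
 [-0.9996 -0.0199  0.0185]
 [-0.0159 -0.1265 -0.9918]]
side [[424.4488   0.     321.9094]
 [  0.     424.4488 197.5636]
 [  0.       0.       1.    ]] [0.5112 1.0481 0.5775] [[-0.9995 -0.0234  0.0234]
 [-0.0305  0.3796 -0.9246]
 [ 0.0127 -0.9249 -0.3801]]
[[294.2665   0.     316.7741]
 [  0.     294.2665 200.7323]
 [  0.       0.       1.    ]] [[ 1.     -0.0003  0.0006  0.    ]
 [ 0.0001  0.9603  0.279  -0.0705]
 [-0.0006 -0.279   0.9603 -0.1423]
 [ 0.      0.      0.      1.    ]]
```

View pics/top0.png

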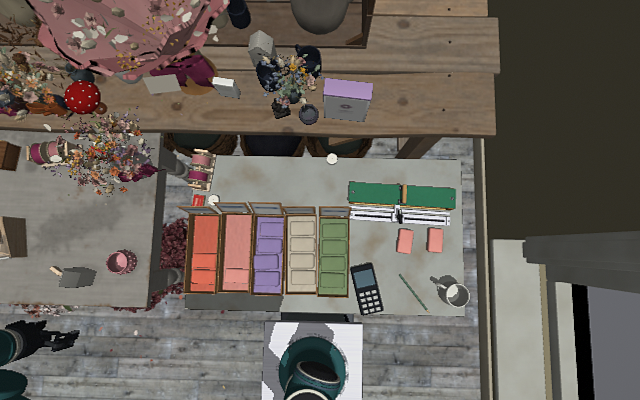

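View pics/side0.png

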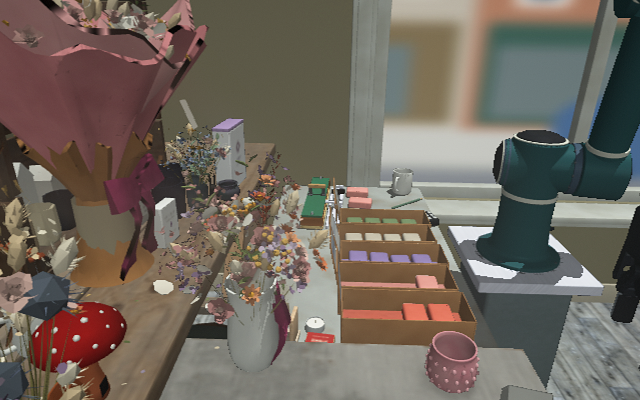

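The top view shows the carrier with its green cover near (402,197), two pink soaps at (405,240) and (434,239), and something red at (198,200) behind the lids. The side view shows the same red thing near (320,338), by a tealight. Next I'll zoom in and measure.

```bash
cat > h.py <<'E'
from bench import bot, eyes
import cv2, numpy as np
np.set_printoptions(precision=4,suppress=True)
def cam(n):
    o=bot.observe(); s=eyes.snapshot(n)
    if n=="wrist":
        T=np.eye(4); T[:3,:3]=o["tool_rot"]; T[:3,3]=o["tcp_pos"]; W=T@s["tool_from_camera"]
        return s["frame"],s["intrinsics"],W[:3,3],W[:3,:3]
    return s["frame"],s["intrinsics"],np.array(s["eye"]),np.array(s["orientation"])
def ray(c,px,z):
    _,K,e,R=c; px=np.atleast_2d(px).astype(float)
    d=np.c_[px,np.ones(len(px))]@np.linalg.inv(K).T@R.T
    return e+d*((z-e[2])/d[:,2])[:,None]
def proj(c,P):
    _,K,e,R=c; q=(np.atleast_2d(P)-e)@R@K.T; return q[:,:2]/q[:,2:]
def save(img,name,scale=1):
    if scale!=1: img=cv2.resize(img,None,fx=scale,fy=scale,interpolation=cv2.INTER_CUBIC)
    cv2.imwrite(f"pics/{name}.png",img[:,:,::-1])
def mask_rects(c,lo,hi,z,amin=60,roi=None):
    h=cv2.cvtColor(c[0],cv2.COLOR_RGB2HSV); m=cv2.inRange(h,np.array(lo),np.array(hi))
    if roi is not None:
        k=np.zeros_like(m); x0,y0,x1,y1=roi; k[y0:y1,x0:x1]=255; m&=k
    out=[]
    for q in cv2.findContours(m,cv2.RETR_EXTERNAL,cv2.CHAIN_APPROX_NONE)[0]:
        if cv2.contourArea(q)<amin: continue
        P=ray(c,q[:,0],z)[:,:2]; r=cv2.minAreaRect((P*1000).astype(np.float32))
        out.append((q[:,0].mean(0),cv2.contourArea(q),r))
    return out
def down(a):  # jaw axis at angle a (deg) in world xy, tool z down
    a=np.radians(a); x=np.array([np.cos(a),np.sin(a),0]); z=np.array([0,0,-1.]); return np.c_[x,np.cross(z,x),z]
E
python3 - <<'E'
from h import *
t=cam("top"); s=cam("side")
f=t[0]
for name,lo,hi,z in(("red",(0,70,80),(8,255,255),.024),("red2",(172,60,80),(180,255,255),.024),("green",(65,90,40),(90,255,200),.046)):
    for p,a,r in mask_rects(t,lo,hi,z,30,(170,140,470,320)): print(name,p,a,r)
a=cv2.resize(f[140:290,340:470],None,fx=4,fy=4,interpolation=cv2.INTER_CUBIC)
b=cv2.resize(f[150:220,180:230],None,fx=5,fy=5,interpolation=cv2.INTER_CUBIC)
c=cv2.resize(s[0][300:350,280:350],None,fx=3.5,fy=3.5,interpolation=cv2.INTER_CUBIC)
I=np.zeros((600,775,3),np.uint8); I[:600,:520]=a; I[:350,520:770]=b; I[360:535,520:765]=c
save(I,"crop1")
E
```

```text
red [404.5588 240.9412] 303.0 ((418.24456787109375, -292.9725646972656), (46.3463020324707, 77.27973937988281), 81.88533782958984)
red [434.9437 239.8169] 308.5 ((423.182861328125, -391.26995849609375), (45.214622497558594, 77.03101348876953), 88.8734359741211)
red [203.9948 252.8342] 1712.5 ((364.854248046875, 359.46484375), (242.61102294921875, 79.9844970703125), 0.12193144857883453)
red [236.6281 252.4975] 1818.5 ((370.4620666503906, 252.484619140625), (242.44735717773438, 83.59923553466797), 0.08218639343976974)
red [197.3 200.2] 97.0 ((537.9275512695312, 391.66064453125), (36.38428497314453, 37.99906921386719), 84.06661224365234)
red2 [201.1132 159.6038] 79.5 ((676.0624389648438, 390.5332946777344), (60.593597412109375, 24.746850967407227), 79.67386627197266)
green [401.8421 195.1895] 1770.5 ((566.0338745117188, -280.36328125), (342.4059143066406, 63.06975173950195), 87.422607421875)
```

View pics/crop1.png

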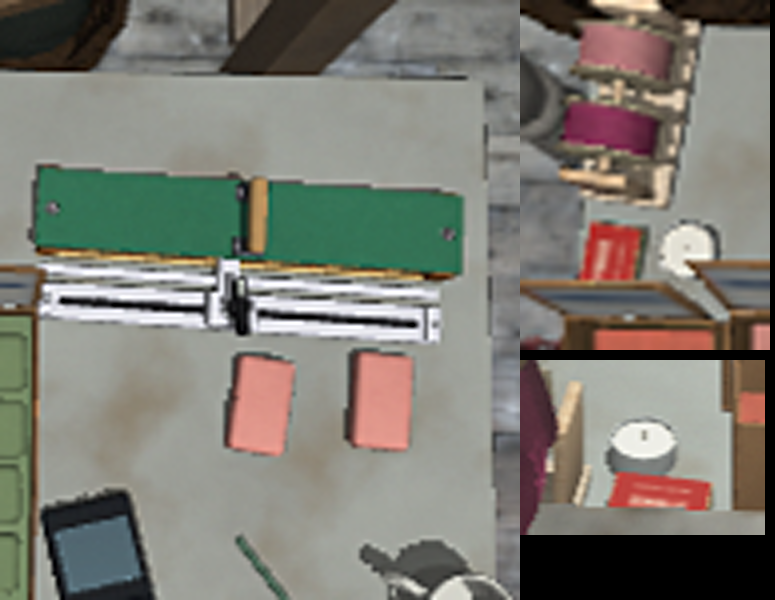

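The red object carries printing and is only 36 mm wide, so it is a matchbox and not soap. Only the two pink bars are loose. The knob lies across the track, so it is locked. Next I'll look at the carrier from above with the wrist camera.

```bash
python3 - <<'E'
from h import *
p=bot.observe()["tcp_pos"]; bot.move_linear(p+[0,0,.17])
bot.goto([.45,.05,.40],down(87)); bot.goto([.50,-.28,.33],down(87.4))
o=bot.observe(); print(o["clock"],o["joints"],o["tcp_pos"])
w=cam("wrist"); save(w[0],"w1")
for p,a,r in mask_rects(w,(65,90,30),(90,255,220),.046,300): print(p,a,r)
for p,a,r in mask_rects(w,(0,60,80),(10,255,255),.026,300): print(p,a,r)
E
```

```text
5.1833 [ -31.6581    1.4041   97.1366    0.0427   81.4355 -119.114 ] [ 0.5004 -0.279   0.3305]
[318.1223 206.7145] 8157.5 ((565.5485229492188, -279.2266845703125), (342.27166748046875, 62.23244857788086), 87.41954040527344)
[237.8589 113.9202] 498.0 ((424.14947509765625, -388.7375793457031), (48.36799240112305, 76.88873291015625), 85.61345672607422)
[304.3913 106.441 ] 1650.5 ((418.7860107421875, -292.92266845703125), (45.39265441894531, 77.0423812866211), 81.7850112915039)
```

View pics/w1.png

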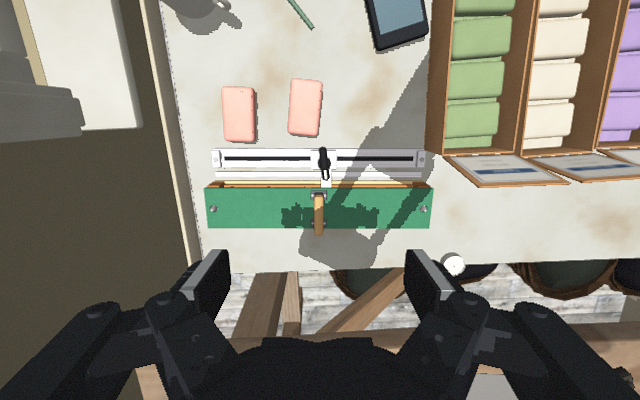

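The cover's centre agrees across both views: (0.5657, -0.2795) at 87.4°. I'll lift it off now.

```bash
python3 - <<'E'
from h import *
w=cam("wrist")
bot.goto([.5657,-.2795,.16],down(87.4))
w=cam("wrist"); save(w[0],"w2")
bot.move_linear([.5657,-.2795,.058],feed=.1)
bot.close(60); o=bot.observe(); print("gap",o["finger_gap"],o["contact_force"],o["tcp_pos"])
if .009<o["finger_gap"]<.018:
    bot.move_linear([.5657,-.2795,.10],feed=.05); o=bot.observe(); print(o["finger_gap"],o["contact_force"])
    bot.move_linear([.5657,-.2795,.27],feed=.15); o=bot.observe(); print(o["finger_gap"],o["contact_force"],o["clock"])
    save(cam("side")[0],"s2"); save(cam("top")[0],"t2")
E
```

```text
gap 0.011763000840850706 [-0.1455  0.1331  0.8633] [ 0.5659 -0.2797  0.0583]
0.011904170050619287 [-0.0571 -0.1733 -2.5851]
0.011759518306915033 [ 0.4215 -0.2716 -3.6738] 10.1917
```

```bash
python3 - <<'E'
from h import *
R=down(88)
bot.move_linear([.612,-.2,.27],feed=.15)
bot.move_linear([.612,.135,.27],rotation=R,feed=.15); o=bot.observe(); print(o["finger_gap"],o["contact_force"])
bot.move_linear([.612,.135,.05],feed=.12); print(bot.observe()["finger_gap"])
print(bot.move_linear([.612,.135,.012],feed=.04,guard=5),bot.observe()["tcp_pos"],bot.observe()["contact_force"])
bot.gripper_open()
bot.move_linear([.612,.135,.27],feed=.15)
bot.goto([.53,-.285,.25],down(87.4))
o=bot.observe(); print(o["clock"])
w=cam("wrist"); save(w[0],"w3")
t=cam("top")
for p,a,r in mask_rects(t,(65,90,40),(90,255,200),.006,300,(200,140,470,230)): print("cover top",p,a,r)
for p,a,r in mask_rects(t,(0,70,80),(8,255,255),.024,200,(340,140,470,320)): print("soap",p,a,r)
for p,a,r in mask_rects(w,(0,60,80),(10,255,255),.026,300): print(p,a,r)
E
```

```text
0.01186332824158705 [ 0.2191 -0.3046 -3.1676]
0.01194809462823025
True [0.6115 0.1349 0.0183] [-0.0666 -0.1112  3.4539]
20.275
cover top [302.374  182.0458] 824.5 ((608.662109375, 46.883087158203125), (167.6486358642578, 63.1471061706543), 88.017822265625)
cover top [251.1407 179.8889] 793.5 ((614.7695922851562, 216.7707977294922), (174.8764190673828, 63.03458023071289), 87.9152603149414)
[222.8058  86.9078] 2788.0 ((424.7671813964844, -388.5062255859375), (48.703834533691406, 76.62155151367188), 85.67152404785156)
[304.5637  77.5735] 2661.0 ((419.2796936035156, -293.0429992675781), (45.301448822021484, 76.61660766601562), 81.74258422851562)
```

View pics/w3.png

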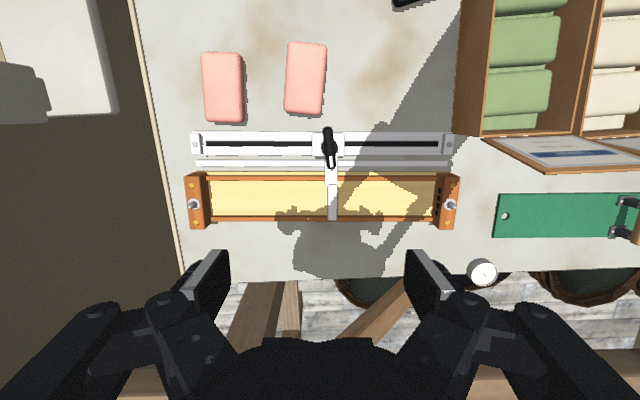

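The cover lies aside at about (0.612, 0.132) and the trough is empty. Pins are at (194,205) and (451,205), the knob at (329,148) lying across the track, and the stop plate at (333,200). Now for the carrier pose and the knob.

```bash
cat >> h.py <<'E'
C0=np.array([.5657,-.2795]); A0=np.radians(87.42)
def RC(): return np.array([[np.cos(A0),-np.sin(A0)],[np.sin(A0),np.cos(A0)]])
def c2w(x,y): return C0+RC()@[x,y]
def w2c(P): return (np.atleast_2d(P)[:,:2]-C0)@RC()
E
python3 - <<'E'
from h import *
w=cam("wrist"); I=w[0]
h=cv2.cvtColor(I,cv2.COLOR_RGB2HSV)
print("pins",w2c(ray(w,[[194,205],[451,205]],.052)),ray(w,[[194,205],[451,205]],.052))
for q in cv2.findContours(cv2.inRange(I,(0,0,0),(60,60,60))[110:185,310:350].copy(),cv2.RETR_EXTERNAL,cv2.CHAIN_APPROX_NONE)[0]:
    if cv2.contourArea(q)<80: continue
    q=q[:,0]+[310,110]; P=w2c(ray(w,q,.071)); print(len(q),q.min(0),q.max(0),P.min(0),P.max(0),cv2.minAreaRect((P*1000).astype(np.float32)))
print("stop",w2c(ray(w,[[328,205],[338,205]],.037)))
save(I[110:240,170:470],"w3c",2.6)
E
```

```text
pins [[-0.1542  0.0008]
 [ 0.1567  0.0011]] [[ 0.558  -0.4335  0.052 ]
 [ 0.5717 -0.1229  0.052 ]]
119 [322 127] [336 168] [-0.0002  0.0494] [0.015  0.0932] ((7.386411190032959, 71.31700134277344), (15.162320137023926, 43.874122619628906), 0.3557422459125519)
stop [[ 0.0085 -0.0037]
 [ 0.0211 -0.0037]]
```

View pics/w3c.png

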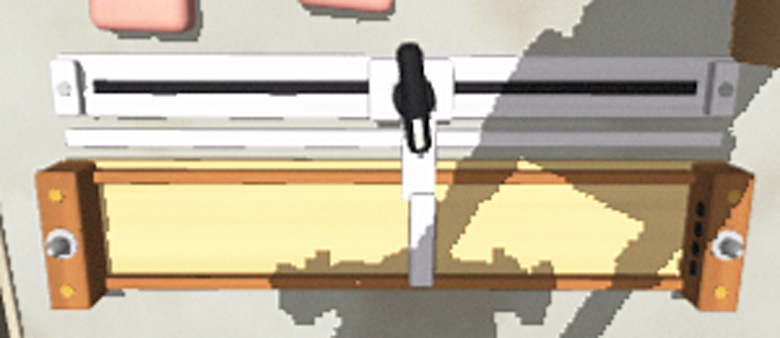

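The stop reads about 0.13 and the knob about 1.45 rad. I'll grip the knob, free it, and draw the stop out to about 0.195.

```bash
python3 - <<'E'
from h import *
w=cam("wrist"); P=ray(w,[[193.3,205],[450.8,205]],.040); print("pinfeet",P,np.linalg.norm(P[1]-P[0]),w2c(P))
x,y=c2w(.008,.0715); z=.0435
bot.goto([x,y,.14],down(-85.6))
bot.move_linear([x,y,z],feed=.1)
bot.close(45); o=bot.observe(); print("gap",o["finger_gap"],o["contact_force"],o["moment"],o["tcp_pos"])
for a in (-60,-30,-2.6):
    bot.move_linear([x,y,z],rotation=down(a),feed=.1); o=bot.observe(); print(a,o["finger_gap"],o["contact_force"],o["moment"])
x2,y2=c2w(-.057,.0715)
bot.move_linear([x2,y2,z],feed=.06); o=bot.observe(); print(o["finger_gap"],o["contact_force"],o["tcp_pos"],o["clock"])
bot.gripper_open(); bot.move_linear([x2,y2,.16],feed=.15)
bot.goto([.50,-.285,.30],down(-2.6)); print(bot.observe()["clock"])
w=cam("wrist"); save(w[0],"w4")
for p,a,r in mask_rects(w,(0,60,80),(10,255,255),.026,300): print(p,a,r)
t=cam("top")
for p,a,r in mask_rects(t,(0,70,80),(8,255,255),.024,200,(340,140,470,320)): print("soap",p,a,r)
E
```

```text
pinfeet [[ 0.5614 -0.4398  0.04  ]
 [ 0.5756 -0.1177  0.04  ]] 0.3224775947078294 [[-0.1604 -0.0029]
 [ 0.1621 -0.0026]]
gap 0.01022552543602876 [-0.7513 -1.8354  1.2392] [-0.3794  0.1217 -0.0013] [ 0.4948 -0.2689  0.0438]
-60 0.010001125122181173 [-1.4617 -4.2931  1.2815] [-0.599   0.1334  0.1276]
-30 0.009880070203968788 [-0.7161 -1.5396  1.3289] [-0.2522  0.0297  0.0861]
-2.6 0.010345235174777949 [-0.515  -0.8742  3.3682] [-0.1274  0.0109  0.0801]
0.010403769346928812 [-1.1073 -2.2572  3.4869] [ 0.4917 -0.3338  0.0436] 27.9417
30.225
[271.1946 235.6443] 1488.5 ((425.29669189453125, -386.638916015625), (51.38843536376953, 76.95685577392578), 86.29740905761719)
[261.327  173.8428] 1661.5 ((420.3638610839844, -291.07891845703125), (47.59267044067383, 77.8124771118164), 81.6920166015625)
soap [435.1833 242.8333] 222.0 ((415.4673767089844, -391.245361328125), (45.2535285949707, 61.90107727050781), 89.14423370361328)
```

View pics/w4.png

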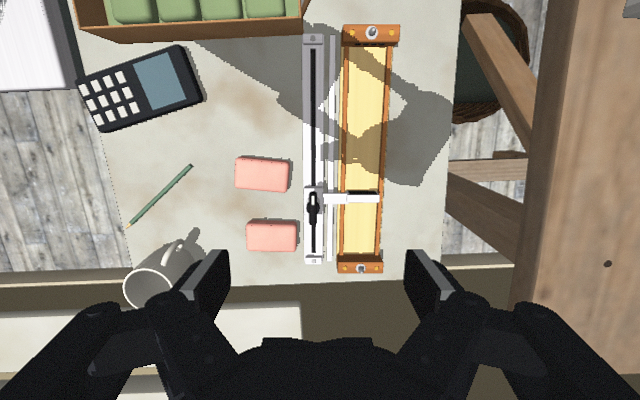

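The knob lies along the track at (313,208), so it is free, and the stop has been drawn right to row 196. Both soaps are still in place. Next I'll refine the trough's axis by sampling rail profiles from opposite wrist orientations.

```bash
python3 - <<'E'
from h import *
ys=np.arange(-.045,.0451,.001)
for nm,p,a in(("far",[.60,-.25,.20],-92.6),("mid",[.567,-.27,.20],-2.6),("near",[.53,-.25,.20],87.4)):
    bot.goto(p,down(a)); bot.dwell(.2); w=cam("wrist"); save(w[0],"w5"+nm)
    h=cv2.cvtColor(w[0],cv2.COLOR_RGB2HSV).astype(np.float32); res=[]
    for x in (-.02,0,.02,.04,.06,.08,.10,.12):
        P=np.array([[*c2w(x,y),.020] for y in ys]); px=proj(w,P).astype(np.float32)
        v=cv2.remap(h,px[:,:1],px[:,1:],cv2.INTER_NEAREST)[:,0]
        o=(v[:,0]>5)&(v[:,0]<19)&(v[:,1]>130)
        lo=ys[o&(ys<-.01)]; hi=ys[o&(ys>.01)]
        res.append([lo.min(),lo.max(),hi.min(),hi.max()] if len(lo) and len(hi) else [np.nan]*4)
    print(nm,np.array(res)*1000,np.nanmedian(res,0)*1000)
print(bot.observe()["clock"])
E
```

```text
far [[-34. -28.  21.  28.]
 [-34. -27.  21.  28.]
 [-34. -27.  21.  28.]
 [-33. -28.  21.  28.]
 [-33. -27.  21.  28.]
 [-34. -27.  21.  28.]
 [-34. -28.  21.  28.]
 [-34. -28.  21.  28.]] [-34.  -27.5  21.   28. ]
mid [[-31. -26.  24.  29.]
 [-31. -26.  24.  29.]
 [-32. -26.  24.  30.]
 [-31. -27.  23.  29.]
 [-32. -26.  24.  29.]
 [-31. -26.  25.  29.]
 [-32. -26.  24.  29.]
 [-31. -26.  24.  29.]] [-31. -26.  24.  29.]
near [[-30. -23.  25.  31.]
 [-30. -23.  25.  31.]
 [-30. -23.  25.  31.]
 [-30. -22.  25.  31.]
 [-30. -22.  25.  31.]
 [-30. -23.  25.  31.]
 [-30. -23.  25.  31.]
 [-30. -23.  25.  31.]] [-30. -23.  25.  31.]
35.4167
```

The rail centre is consistent: carrier y is -1.1 mm against my frame, and the wrist camera carries a bias of -2.1 mm along tool y. I'll correct for both and pack the first bar.

```bash
cat >> h.py <<'E'
C0=C0+RC()@[0,-.0011]
def soaps():
    w=cam("wrist"); ty=w[3]; R=bot.observe()["tool_rot"]; out=[]
    for p,a,r in mask_rects(w,(0,60,80),(10,255,255),.025,900):
        (cx,cy),(sx,sy),an=r
        c=np.array([cx,cy])/1000+.0021*R[:2,1]
        if sx>sy: sx,sy,an=sy,sx,an+90      # an: direction of the short side
        if 40<sx<56 and 70<sy<86: out.append((c,(an+90)%180-90 if False else an%180-180,sx,sy))
    return out,w
def pick(c,a):
    bot.goto([*c,.12],down(a)); bot.move_linear([*c,.008],feed=.1)
    bot.close(35); o=bot.observe(); print("grip",o["finger_gap"],o["contact_force"],o["tcp_pos"])
    bot.move_linear([*c,.16],feed=.15); o=bot.observe(); print("lift",o["finger_gap"],o["contact_force"])
    return o["finger_gap"]
def place(x):
    X=c2w(x,0); R=down(-2.58)
    bot.goto([*X,.13],R); print("over",bot.observe()["finger_gap"])
    bot.move_linear([*X,.05],feed=.12)
    s=bot.move_linear([*X,.0175],feed=.03,guard=5); o=bot.observe(); print("placed",s,o["tcp_pos"],o["contact_force"],o["finger_gap"])
    return o["tcp_pos"][2]
E
python3 - <<'E'
from h import *
bot.goto([.43,-.335,.25],down(-95)); bot.dwell(.2)
S,w=soaps(); save(w[0],"w6"); print(S)
S=[s for s in S if .36<s[0][0]<.5 and -.5<s[0][1]<-.2]
s=max(S,key=lambda s:s[0][1]); print(s)
g=pick(s[0],s[1])
if .04<g<.052:
    z=place(.106)
    if z<.023:
        bot.gripper_open(); X=c2w(.106,0); bot.move_linear([*X,.16],feed=.15)
print(bot.observe()["clock"]); save(cam("wrist")[0],"w7")
E
```

```text
[(array([ 0.4021, -0.4301]), -96.04554748535156, 48.26220703125, 78.197265625), (array([ 0.4186, -0.2942]), -98.36234283447266, 45.37649917602539, 78.7678451538086)]
(array([ 0.4186, -0.2942]), -98.36234283447266, 45.37649917602539, 78.7678451538086)
grip 0.04544611029199373 [0.4265 0.33   3.3248] [ 0.4191 -0.2945  0.0086]
lift 0.04516290485977908 [ 0.1617 -0.0543 -0.6491]
over 0.04515522597965913
placed True [ 0.5711 -0.1735  0.0187] [-1.0951 -0.163   4.7914] 0.04492478413124337
46.2583
```

View pics/w7.png

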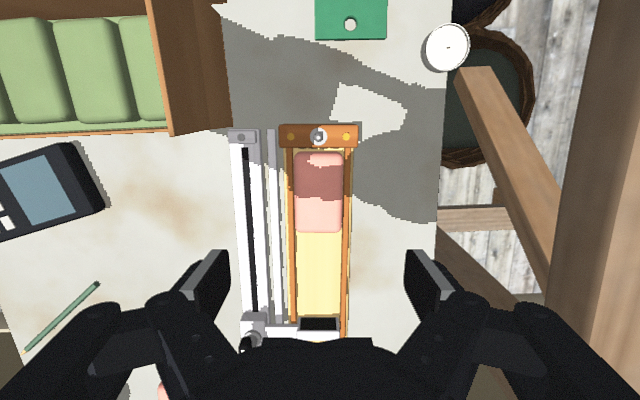

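Bar 1 (px 318,192) lies flat in the trough against the end wall side. Bar 2 was knocked aside to about (0.402, -0.430), so I'll look at it again before picking.

```bash
python3 - <<'E'
from h import *
bot.goto([.44,-.40,.25],down(-96)); bot.dwell(.2)
S,w=soaps(); save(w[0],"w8"); print(S,bot.observe()["clock"])
E
```

```text
[(array([ 0.402 , -0.4322]), -95.87047576904297, 45.82021713256836, 77.96497344970703)] 47.65
```

View pics/w8.png

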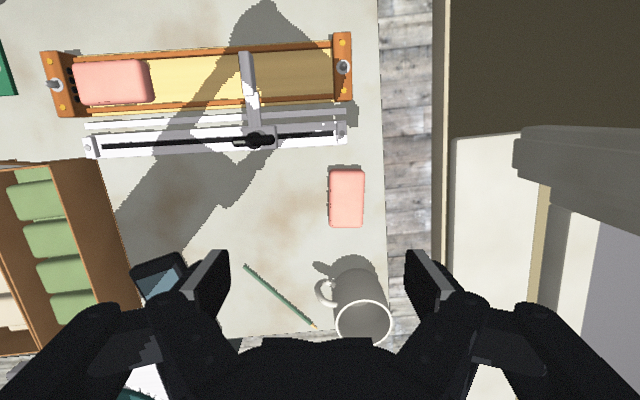

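Bar 2 is at px (347,197), with the mug base about 30 mm beyond its end. I'll grip slightly off-centre, away from the mug.

```bash
python3 - <<'E'
from h import *
g=pick(np.array([.407,-.432]),-95.9)
if .04<g<.052:
    z=place(.028)
    if z<.023:
        bot.gripper_open(); X=c2w(.028,0); bot.move_linear([*X,.16],feed=.15)
bot.goto([.567,-.22,.24],down(-2.6)); bot.dwell(.2)
w=cam("wrist"); save(w[0],"w9"); print(bot.observe()["clock"])
E
```

```text
grip 0.044509441453370706 [-0.4648  0.1266  3.923 ] [ 0.4075 -0.4326  0.0089]
lift 0.04470953757047289 [-0.1419 -0.5688 -1.3441]
over 0.04461052372870557
placed True [ 0.5676 -0.2514  0.0189] [-0.982  -0.3355  3.982 ] 0.04474877905967339
56.3083
```

View pics/w9.png

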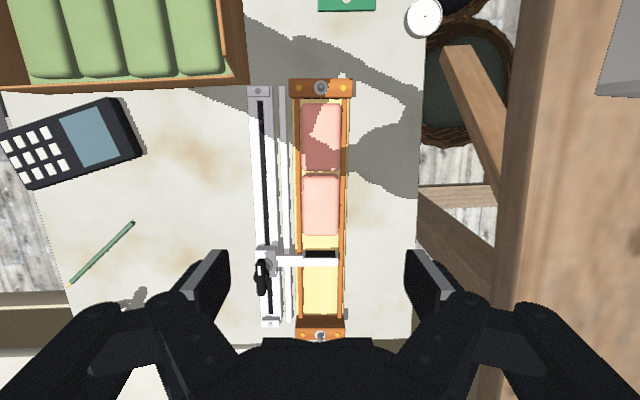

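Both bars lie flat end to end, at (320,137) and (320,205). The stop is at row 258 and the knob is free. Now I'll slide the stop up against a force guard and lock it.

```bash
python3 - <<'E'
from h import *
z=.0437; a=np.array([.4917,-.3336]); u=RC()@[1,0]; R=down(-2.58)
bot.goto([*a,.14],R); bot.move_linear([*a,z],feed=.1)
bot.close(55); o=bot.observe(); print("gap",o["finger_gap"],o["contact_force"])
b=a+.028*u; bot.move_linear([*b,z],feed=.06); print(bot.observe()["contact_force"],bot.observe()["finger_gap"])
b=a+.050*u; s=bot.move_linear([*b,z],feed=.012,guard=9); o=bot.observe()
p=o["tcp_pos"]; tr=(p[:2]-a)@u; print(s,"travel",tr,"stop~",.195-tr,o["contact_force"],o["finger_gap"])
for d in(-30,-60,-88.6):
    bot.move_linear(p,rotation=down(d),feed=.08); o=bot.observe(); print(d,o["finger_gap"],o["contact_force"],o["moment"][2],o["tcp_pos"])
bot.gripper_open(); bot.move_linear([*p[:2],.17],feed=.15)
bot.goto([.567,-.24,.20],down(-2.6)); bot.dwell(.2)
w=cam("wrist"); save(w[0][20:300,190:450],"w10",2.1); print(bot.observe()["clock"])
E
```

```text
gap 0.010235149064441307 [-0.7521 -0.1204  1.7787]
[-1.2213  1.901   5.4408] 0.010127571665662385
True travel 0.04083679115585817 stop~ 0.15416320884414184 [-1.0976 -1.1524  2.439 ] 0.010162690759816602
-30 0.009964405589563378 [-1.1456 -2.6666  3.211 ] -0.060810790180638105 [ 0.4936 -0.2928  0.0439]
-60 0.009900286504123137 [-0.4433 -2.3771  3.174 ] -0.06710111097609324 [ 0.4938 -0.2929  0.044 ]
-88.6 0.010297144096304677 [-0.467  -3.7857  3.8846] -0.04823136588816038 [ 0.4938 -0.293   0.0441]
65.7083
```

View pics/w10.png

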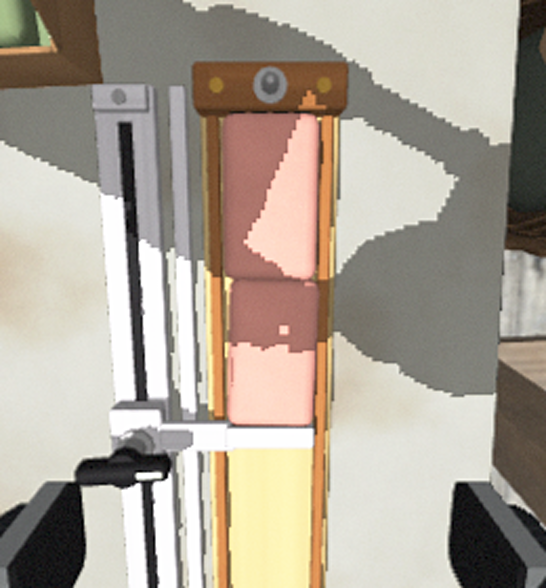

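The knob is across the track and the row looks tight, though my stop estimate of 0.154 to 0.156 is a little under the 0.157 I'd expect. I'll check the joints from closer.

```bash
python3 - <<'E'
from h import *
bot.goto([.562,-.265,.12],down(-2.58)); bot.dwell(.2)
w=cam("wrist"); I=w[0]; save(I[0:260,240:400],"w11",2.3)
g=cv2.cvtColor(I,cv2.COLOR_RGB2HSV).astype(int)
for c in(315,325):print(c,[(r,*g[r,c]) for r in range(0,60)][::2])
np.save("w11.npy",np.array([*w[2],*w[3].ravel()]))
E
```

```text
315 [(0, np.int64(150), np.int64(2), np.int64(112)), (2, np.int64(0), np.int64(6), np.int64(137)), (4, np.int64(162), np.int64(9), np.int64(138)), (6, np.int64(150), np.int64(2), np.int64(133)), (8, np.int64(12), np.int64(42), np.int64(108)), (10, np.int64(14), np.int64(156), np.int64(106)), (12, np.int64(13), np.int64(149), np.int64(103)), (14, np.int64(13), np.int64(154), np.int64(81)), (16, np.int64(9), np.int64(153), np.int64(70)), (18, np.int64(30), np.int64(64), np.int64(28)), (20, np.int64(3), np.int64(98), np.int64(141)), (22, np.int64(4), np.int64(97), np.int64(163)), (24, np.int64(4), np.int64(100), np.int64(160)), (26, np.int64(5), np.int64(98), np.int64(167)), (28, np.int64(5), np.int64(96), np.int64(164)), (30, np.int64(4), np.int64(98), np.int64(162)), (32, np.int64(5), np.int64(99), np.int64(165)), (34, np.int64(5), np.int64(101), np.int64(162)), (36, np.int64(4), np.int64(95), np.int64(167)), (38, np.int64(4), np.int64(97), np.int64(165)), (40, np.int64(6), np.int64(100), np.int64(168)), (42, np.int64(5), np.int64(96), np.int64(167)), (44, np.int64(6), np.int64(94), n
[... 1104 characters left out ...]
.int64(98), np.int64(166)), (32, np.int64(4), np.int64(98), np.int64(164)), (34, np.int64(5), np.int64(98), np.int64(162)), (36, np.int64(5), np.int64(100), np.int64(163)), (38, np.int64(3), np.int64(96), np.int64(165)), (40, np.int64(4), np.int64(96), np.int64(167)), (42, np.int64(4), np.int64(94), np.int64(168)), (44, np.int64(5), np.int64(93), np.int64(167)), (46, np.int64(5), np.int64(96), np.int64(168)), (48, np.int64(5), np.int64(98), np.int64(169)), (50, np.int64(4), np.int64(98), np.int64(166)), (52, np.int64(5), np.int64(97), np.int64(166)), (54, np.int64(5), np.int64(98), np.int64(167)), (56, np.int64(4), np.int64(96), np.int64(164)), (58, np.int64(4), np.int64(96), np.int64(167))]
```

View pics/w11.png

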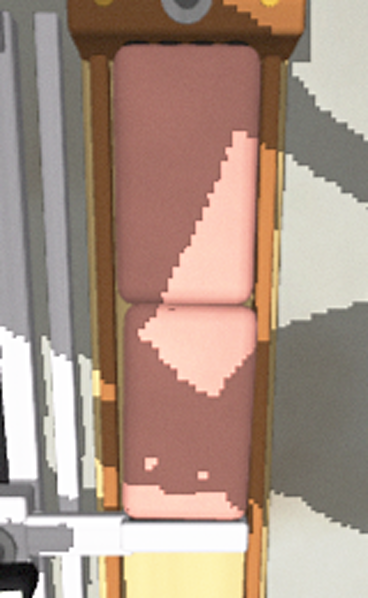

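```bash
python3 - <<'E'
from h import *
w=cam("wrist")
P=np.r_[ray(w,[[320,13.5]],.040),ray(w,[[320,19]],.031),ray(w,[[320,132]],.031),ray(w,[[320,225.6]],.031),ray(w,[[320,226]],.037)]
print(w2c(P), bot.observe()["clock"])
E
```

```text
[[ 0.1504  0.0008]
 [ 0.1496  0.0006]
 [ 0.0723  0.0004]
 [-0.0052  0.0001]
 [-0.0032  0.0002]] 66.4417
```

The seams are tight: wall, bar, bar and stop run contiguously, within the 1 to 2 mm the rays resolve. Now I'll put the cover back by reversing the recorded grasp poses.

```bash
python3 - <<'E'
from h import *
bot.move_linear([.562,-.265,.27]); bot.goto([.60,-.05,.27],down(88)); 
t=cam("top")
for p,a,r in mask_rects(t,(65,90,40),(90,255,200),.006,300,(200,140,470,230)): print("cover top",p,a,r)
c=[.6115,.1349]
bot.goto([*c,.14],down(88)); bot.move_linear([*c,.0183],feed=.1)
bot.close(60); o=bot.observe(); print("gap",o["finger_gap"],o["contact_force"],o["tcp_pos"])
bot.move_linear([*c,.27],feed=.12); o=bot.observe(); print(o["finger_gap"],o["contact_force"])
if .009<o["finger_gap"]<.018:
    bot.move_linear([.612,-.2,.27],rotation=down(87.4),feed=.15)
    bot.move_linear([.5659,-.2797,.27],feed=.12); o=bot.observe(); print(o["finger_gap"],o["tcp_pos"],o["contact_force"])
    bot.move_linear([.5659,-.2797,.085],feed=.1); bot.dwell(.3)
    s=bot.move_linear([.5659,-.2797,.0572],feed=.02,guard=6); o=bot.observe(); print(s,o["finger_gap"],o["tcp_pos"],o["contact_force"],o["moment"],o["clock"])
E
```

```text
cover top [315.2532 182.6962] 385.5 ((607.2608642578125, 3.3766632080078125), (80.504638671875, 62.76954650878906), 87.84815979003906)
cover top [251.1407 179.8889] 793.5 ((614.7695922851562, 216.7707977294922), (174.8764190673828, 63.03458023071289), 87.9152603149414)
gap 0.011726149924344384 [ 0.0249 -0.6883  1.0385] [0.6117 0.1349 0.0185]
0.011769491027336003 [ 0.2428  0.3164 -2.7933]
0.01205644257591967 [ 0.5661 -0.2794  0.27  ] [-0.2101 -0.6627 -2.7702]
True 0.011761800301421517 [ 0.5658 -0.2796  0.0585] [0.5035 0.0108 5.0594] [ 0.0061  0.0422 -0.0319] 80.775
```

The cover made contact at z = 0.0585, against 0.0583 when it was originally seated. Releasing, then a visual check.

```bash
python3 - <<'E'
from h import *
bot.gripper_open(); bot.move_linear([.5659,-.2797,.20],feed=.12)
bot.goto([.50,-.28,.25],down(87.4)); bot.dwell(.3)
w=cam("wrist")
for p,a,r in mask_rects(w,(65,90,30),(90,255,220),.046,300): print(p,a,r)
bot.goto([.40,0,.40],down(0)); bot.dwell(.3)
t=cam("top"); s=cam("side")
for p,a,r in mask_rects(t,(65,90,40),(90,255,200),.046,300,(340,140,470,230)): print("top",p,a,r)
I=np.zeros((600,800,3),np.uint8); a=cv2.resize(w[0][50:250,160:480],(800,500))[:400]; I[:400]=a
I[400:,:400]=cv2.resize(t[0][150:250,300:500],(400,200)); I[400:,400:]=cv2.resize(s[0][165:235,280:420],(400,200)); save(I,"fin")
print(bot.observe()["clock"])
E
```

```text
[318.8651 226.3215] 11756.0 ((565.1196899414062, -279.24566650390625), (342.44097900390625, 63.02386474609375), 87.37252807617188)
top [427.8264 197.2431] 868.0 ((562.3533325195312, -361.97174072265625), (179.02427673339844, 62.720420837402344), 87.57936096191406)
top [374.292  192.8321] 902.5 ((570.3027954101562, -193.8039093017578), (169.0299835205078, 63.08226776123047), 87.7525634765625)
85.7583
```

View pics/fin.png

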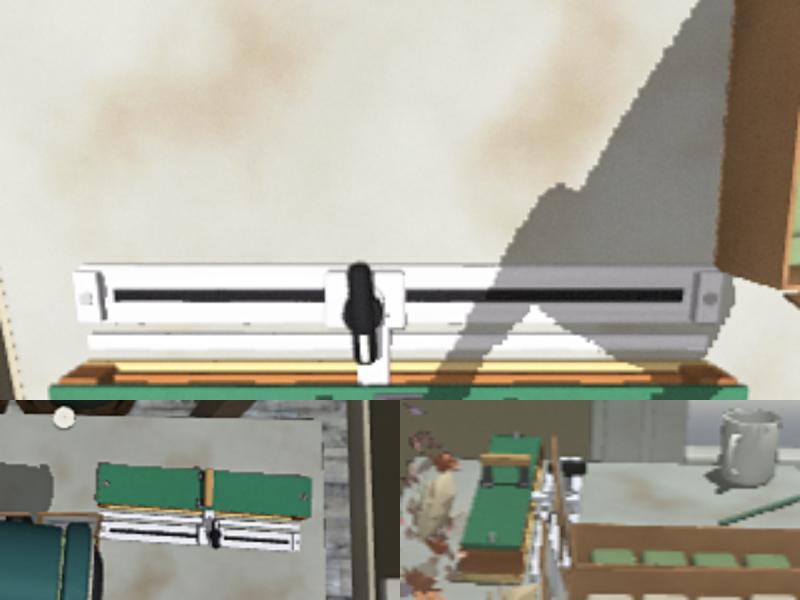

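The cover is seated with both pins through its holes, and its pose matches the start to within 0.5 mm. The knob lies across the track and no loose soap remains, so I'm handing in.

```bash
python3 -c "
from bench import bot,ticket
print(ticket.hand_in(), bot.observe()['clock'])"
```

```text
the job is handed in; nothing more can be done
the job is handed in; nothing more can be done
```

I packed both loose pink bars into the carrier, locked the clamp, put the cover back on its pins, and handed the job in at about 86 s.

**What I did:** I lifted the cover off and laid it behind the lids, freed the clamp and drew the stop back. Then I laid the bars flat, end to end. The second bar had been knocked aside, so I found it again with the camera before picking it up. I pushed the stop up until the 9 N guard tripped, turned the knob about 86° to lock it, and seated the cover again.

**Last checks:**
- **Cover:** it came to rest at tool height 58.5 mm, against 58.3 mm when first seated. Its pose is within about 0.5 mm of the start, and both pins show through the holes.
- **Clamp and row:** the knob lies across the track, and no gaps were visible from close up before the cover went on.
- **Other bars and objects:** no third bar was on the table. The red thing by the tealight has printing on it and is narrower than a bar, so I took it for a matchbox and left it. I moved nothing else.

**One disagreement:** I measured the clear length between the stop and the end wall as about 154–156 mm, while two bars should take 157–158 mm. I put this down to camera calibration, because the stop met firm resistance and the joints looked tight.

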